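# Lean the cold pack in the specimen carrier and close the lid

### The job

The cold pack stands upright in the open specimen carrier, too tall for the lid. Tip it over so that it leans on the carrier's end wall away from the tube rack, with its foot fully out against the low rib on the floor and its top below the fill line, then put the lid on so that it sits fully down. Do not disturb the tube rack in the carrier or the other things on the table.

Things in the scene. Friction and masses are not known exactly. Their poses are not given: they have to be found in the camera images.
- carrier: Open-topped dark blue specimen carrier, white inside, fixed to the table. Outer 244 (x) x 144 (y) x 195 mm high, walls 12 mm, floor 15 mm; inside 220 x 120, 180 mm deep. Origin: centre of its underside, z up, +x from the rib towards the end wall to lean on (the end away from the robot). A thin dark fill line runs round the inside 9 mm below the rim.
- stop_rib (a point): Middle of the top edge of the rib's face that looks towards the leaning wall: carrier frame (-40, 0, 43) mm. The rib crosses the whole inner floor, 10 mm thick (x -50 to -40), 28 mm high. The pack's foot must end against this face.
- lean_wall (a point): Middle of the top inner edge of the +x end wall, which the pack must lean on: carrier frame (110, 0, 195) mm.
- cold_pack: Pale, smooth, slippery rigid slab 22 (x) x 80 (y) x 200 (z) mm, about 0.4 kg, 0.3 friction in the carrier. Starts standing loose and upright on the carrier's inner floor, between rib and leaning wall, broad faces nearly square to carrier x, foot 4 to 24 mm from the rib, top 20 mm above the rim. Origin: centre of the foot's underside, z along its length, x towards the leaning wall.
- pack_foot (a point): Middle of the pack's bottom edge on the rib side: pack frame (-11, 0, 0) mm. Once tipped, the pack may stop with its foot short of the rib; pressing down on its highest edge slides the foot out to the rib.
- pack_top (a point): Middle of the pack's top edge on the leaning wall's side: pack frame (11, 0, 200) mm. The opposite top edge is the highest one when leaning, about 17 mm from the wall; fully home the pack leans 42 degrees from upright and that edge is 164 mm above the inner floor (16 mm below the rim).
- lid: Loose lid, about 0.3 kg, right way up on the table. Origin: centre of its underside, z up, x along its length (either way round fits). From below: white plug 210 x 110 x 9 mm, blue plate 250 x 150 x 12, grey bar grip 100 (x) x 20 (y), from 21 to 57 mm above the origin. The plug enters the mouth with 5 mm to spare each side; seated, the plate is on the rim, origin 186 mm above the table.
- tube_rack: White rack 42 x 100 mm with eight capped tubes, 75 mm high, loose on the carrier's floor in the compartment behind the rib. Leave alone. Origin at the centre of its underside.
- spray_bottle: Spray bottle, 74 mm across, 215 mm high, to the left of the work. Leave alone. Origin at the centre of its underside.
- tape_roll: Roll of paper tape lying flat, 80 mm across, 25 mm high, to the right of the work. Leave alone. Origin at the centre of its underside.
- pen_pot: Grey pen pot, 76 mm across, 100 mm high, to the right of the work. Leave alone. Origin at the centre of its underside.
There are look-alikes about, which are no part of the job. Leave any blue or yellow look-alike of the cold_pack alone.

How it is judged:
By the outcome, as a careful person would: the job done as asked, in the order asked, and still so for the second after the job is handed in, with the robot touching nothing.
It also fails if it takes over 72 s, if anything falls off the work surface, if the arm or the gripper's body presses on something with over 40 N, if the wrist force passes 120 N, or if a joint passes its speed limit or range.

### The arm

A 6-joint arm with a two-finger parallel gripper is mounted at the origin on the work surface. World frame = base frame: x ahead of the robot, y to its left, z up, the work surface at z = 0. Lengths are in m, angles in rad, forces in N, time in s.
With the tool pointing down it reaches from about 0.375 to 0.975 m from the base axis. Payload 3.8 kg.
Tool frame: the origin (TCP) lies on the centre line of the jaws, within the pads' length; the fingertips stand 25 mm ahead of it and the grasp point (between the pads) lies 6 mm ahead of it; z points along the fingers, y is the direction in which the jaws open and shut (so a half turn about z gives the same grasp; the last joint's range is limited). The gripper opens to 85 mm and grips with 20 to 120 N. Pads are 22 mm wide; open, the fingers measure 114 mm over their backs; the gripper's body (76 mm by 85 mm) begins 54 mm behind the grasp point. The pads swing forward as they close: fully open they stand 13 mm farther back than shut.
Start: joints at [1.18, 0.264, 1.604, -0, 1.274, -0.037], TCP at [0.234, 0.633, 0.256] pointing down, gripper open.
Joint ranges: [-2.63, 2.63], [-0.94, 2.18], [0.31, 2.57], [-1.31, 4.45], [0, 2.66], [-2.55, 2.55]. Speed limits (rad/s): [2.57, 2.57, 3.14, 3.14, 3.14, 3.14].

### API

Orientations are given as a rotation vector (axis times angle).
In Python, from workcell import bot gives the robot as it stands.
- The arm moves only by the tool servo_tool, never from a script. Its argument "moves" is a list of rows, each a list of 3 entries, a list of its own where there are three numbers: the closure in counts, from 0 (fully open) to 255 (shut), then the shift along the tool's x, y, z in m, then the turn about the tool's z in rad. A call has exactly 8 rows; each row shifts and turns the pose as measured when the row begins, along the tool's axes as they then stand; what a row does not reach is not made up. A row lasts 1/12 s, in which the tool goes at most 41.7 mm and 7.16 degrees, less where a joint would pass 70% of its speed; a pose out of reach is approached as far as the arm can. A call is refused whole if a number of a shift passes 0.0417 or a number of a turn 0.125, either way. A call with a gripper value outside its range is refused whole. The fingers move at their own pace and stop on an object; "newtons" is the grip in N (left out, the last holds). Time passes only in rows, so rows that do not move let the fingers close, or fill a call up. It gives the time, the measured TCP pose, the force and the opening at its end, in the units of the state.
- bot.read_state(): the state, without advancing time (a new reading comes with each control period).
- bot.read_camera(name): name is "scene" or "top" or "wrist"; returns a dict with "pixels" (480x640x3 uint8, red, green, blue), "depth" (480x640 float32, m along the optical axis (not along the pixel's ray), 0 where there is no reading), "intrinsics" (3x3 intrinsics, pixels), "R" (3x3) and "t" (3): a world point X has camera coordinates R X + t. Camera axes: x right, y down, z forward; pixel columns grow to the right and rows downward; lengths in m; the calibration is good to about 2 mm. A picture is of the moment at which its call begins.
- bot.finish_job(): hands the job in, once; it reports no verdict.
The state is a dict: "time": time; "q": joint angles; "joint_vel": joint speeds; "joint_torque": joint torques, N m; "tool_pos": TCP position; "tcp_rot": TCP orientation; "wrist_force": force on the tool from outside, world axes, zero at the start; "torque": the same for the moment, N m; "width": opening from 0.0 (shut) to 1.0 (fully open).
Only numpy, scipy, OpenCV 4.12 (cv2) and the standard library are available. Lean on these libraries where they do the work, as an engineer would, in place of code of your own. Each camera call takes 0.05 s, during which the arm holds its last target.

## Working session

There is one attempt and no reset: what is moved stays moved. The work goes in short steps, Python scripts to look and compute and a tool call to move; the robot and the scene stay as the last step left them, time stands still between calls to the robot, and variables do not carry over. Pictures are saved under pics/ and viewed, and the job is handed in when it is done.

Besides the shell and the picture viewer there is one more tool, called after ">>>" as name(argument=value, ...), one argument or row to a line, values as JSON. servo_tool: Moves the arm, as the interface text tells. Its arguments: {"type":"object","properties":{"moves":{"type":"array","items":{"type":"array"}},"newtons":{"type":"number"}},"required":["moves"]}

```bash
ls; mkdir -p pics; python3 - <<'E'
from workcell import bot
import cv2,numpy as np
s=bot.read_state();print(s)
for n in("scene","top","wrist"):
    c=bot.read_camera(n);np.savez(f"{n}0.npz",**c)
    cv2.imwrite(f"pics/{n}0.png",c["pixels"][:,:,::-1]);print(n,c["intrinsics"].tolist(),c["R"].round(3).tolist(),c["t"].round(3).tolist())
E
```

```text
pics
{'time': 0.0, 'q': array([ 1.18009633e+00,  2.64738520e-01,  1.60542024e+00, -2.42462524e-05,
        1.27368249e+00, -3.69083565e-02]), 'joint_vel': array([ 0.00107085, -0.00062332,  0.00060952,  0.0004551 ,  0.00158751,
        0.00116608]), 'joint_torque': array([-5.30516681e-04, -5.15130186e+01, -3.67300344e+01, -1.57410163e-04,
        1.31087413e-02, -1.79335944e-05]), 'tool_pos': array([0.2336087 , 0.63254853, 0.25494685]), 'tcp_rot': array([-0.55274947, -3.09211986,  0.00345888]), 'wrist_force': array([-0.55134782,  0.06537847,  0.35315437]), 'torque': array([-0.01443214,  0.04752475,  0.05321458]), 'width': 0.9970838559728684}
scene [[504.7861765846299, 0.0, 321.38602895205713], [0.0, 504.7861765846299, 236.39699673239662], [0.0, 0.0, 1.0]] [[0.682, 0.732, 0.014], [0.622, -0.569, -0.537], [-0.385, 0.375, -0.843]] [-0.37, -0.235, 1.489]
top [[458.97162822351265, 0.0, 325.18735520956903], [0.0, 458.97162822351265, 247.54119493379295], [0.0, 0.0, 1.0]] [[-0.027, -1.0, -0.012], [-0.994, 0.028, -0.102], [0.103, 0.009, -0.995]] [0.051, 0.565, 1.099]
wrist [[355.5119311167773, 0.0, 321.8411641124611], [0.0, 355.5119311167773, 232.7202135883488], [0.0, 0.0, 1.0]] [[0.347, 0.938, -0.001], [0.898, -0.332, 0.287], [0.269, -0.101, -0.958]] [-0.674, -0.036, 0.379]
```

View pics/scene0.png

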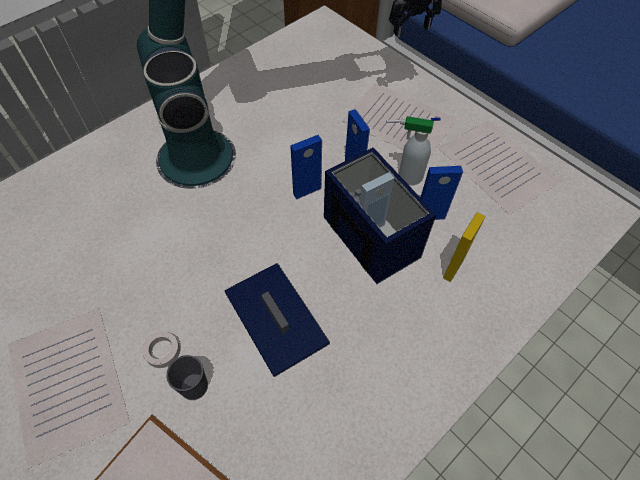

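View pics/top0.png

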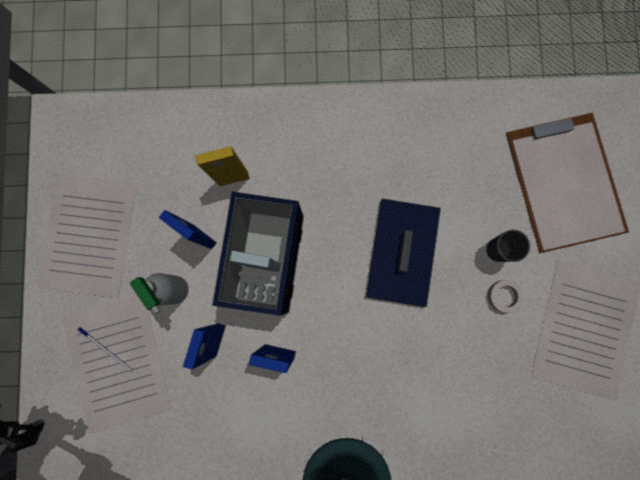

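View pics/wrist0.png

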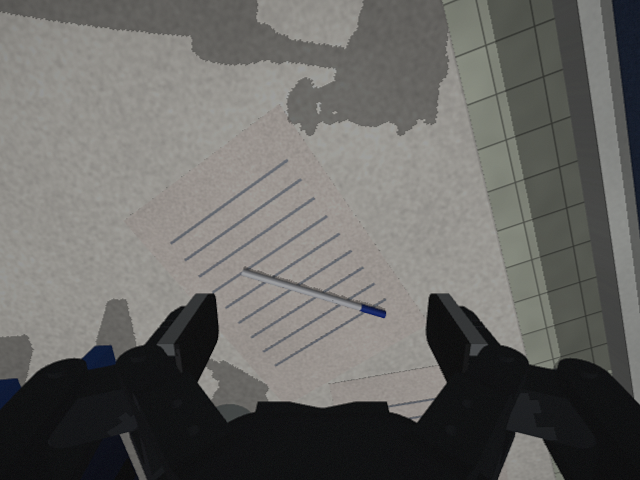

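Candidates for the pack, as top-view pixels: pale slab in the carrier (253,258), blue slabs at (187,229), (204,345) and (272,359), yellow slab at (222,166). I choose the pale one inside the carrier and check it in a close crop.

```bash
cat > h.py <<'E'
import numpy as np,cv2
def ray(c,u,v,z):
    K,R,t=c["intrinsics"],c["R"],c["t"]
    d=R.T@np.linalg.inv(K)@np.array([u,v,1.]);o=-R.T@t
    return o+d*(z-o[2])/d[2]
def orig(c): return -c["R"].T@c["t"]
def tri(c1,p1,c2,p2):
    A=[];b=[]
    M=np.zeros((3,3));w=np.zeros(3)
    for c,(u,v) in((c1,p1),(c2,p2)):
        d=c["R"].T@np.linalg.inv(c["intrinsics"])@np.array([u,v,1.]);d/=np.linalg.norm(d);P=np.eye(3)-np.outer(d,d)
        M+=P;w+=P@orig(c)
    X=np.linalg.solve(M,w);return X
def proj(c,X):
    x=c["R"]@np.asarray(X,float)+c["t"];p=c["intrinsics"]@x;return p[:2]/p[2]
def pcl(c):
    K=c["intrinsics"];d=c["depth"];v,u=np.mgrid[:480,:640]
    x=np.stack([(u-K[0,2])/K[0,0]*d,(v-K[1,2])/K[1,1]*d,d],-1)
    return (x-c["t"])@c["R"]
E
python3 - <<'E'
from h import *
t=np.load("top0.npz");s=np.load("scene0.npz")
a=cv2.resize(t["pixels"][180:325,200:320],None,fx=4,fy=4,interpolation=2)
b=cv2.resize(s["pixels"][140:290,310:450],None,fx=4,fy=4,interpolation=2)
a=cv2.convertScaleAbs(a,alpha=1.5);b=cv2.convertScaleAbs(b,alpha=1.5)
cv2.imwrite("pics/ca.png",a[:,:,::-1]);cv2.imwrite("pics/cb.png",b[:,:,::-1])
l=cv2.resize(t["pixels"][190:315,355:450],None,fx=4,fy=4,interpolation=2)
cv2.imwrite("pics/cl.png",cv2.convertScaleAbs(l,alpha=2)[:,:,::-1])
for n,c in(("top",t),("scene",s)):
    P=pcl(c);print(n,orig(c))
    if n=="top":
        for uv in((253,258),(226,250),(265,200),(405,250),(390,220),(410,290),(225,300),(292,300),(165,288),(510,245),(503,297)): print(uv,P[uv[1],uv[0]].round(4))
E
```

```text
top [0.4506371  0.02500178 1.15118679]
(253, 258) [0.5298 0.1816 0.2165]
(226, 250) [0.5501 0.2419 0.1947]
(265, 200) [0.6537 0.158  0.1977]
(405, 250) [ 0.5522 -0.1557  0.0573]
(390, 220) [ 0.6315 -0.1279  0.0206]
(410, 290) [ 0.4569 -0.1691  0.0231]
(225, 300) [0.4456 0.2536 0.1551]
(292, 300) [ 0.4402  0.1219 -0.0027]
(165, 288) [0.4754 0.3901 0.1382]
(510, 245) [ 0.5611 -0.4227  0.0153]
(503, 297) [ 4.335e-01 -4.026e-01  2.000e-04]
scene [ 0.97265879 -0.42134479  1.13440013]
```

View pics/ca.png

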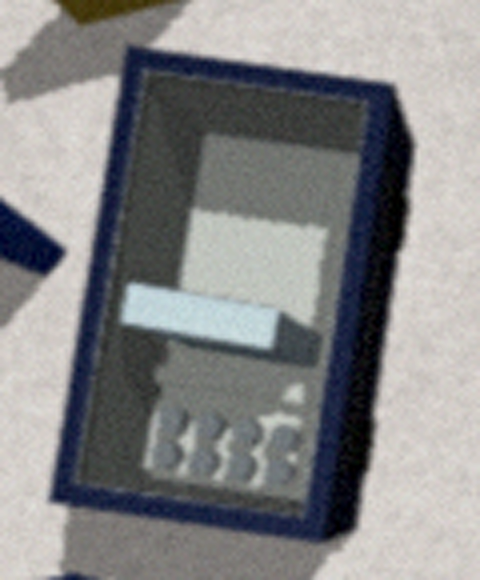

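View pics/cb.png

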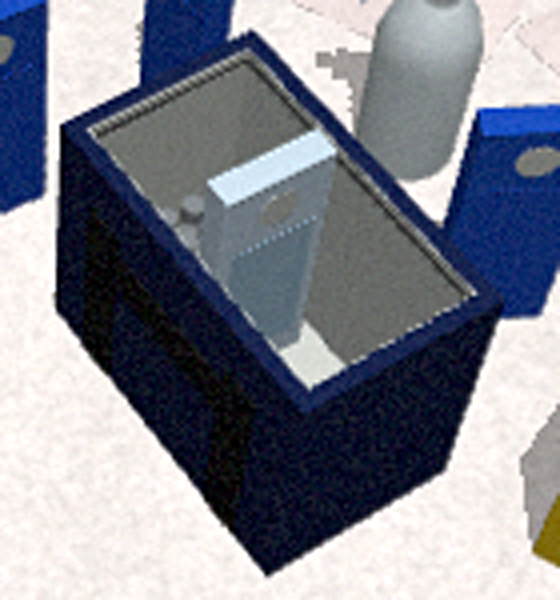

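View pics/cl.png

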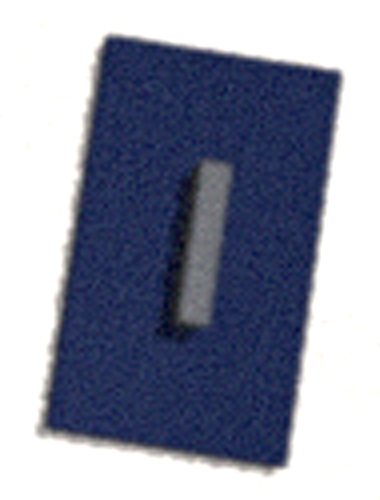

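The crops confirm it: the pale slab stands in the carrier at top crop (200,315), behind the rib with the tubes at the bottom. The lid is separate, with its grip at (405,250) in the full top view. Next I measure everything.

```bash
python3 - <<'E'
from h import *
t=np.load("top0.npz");s=np.load("scene0.npz")
def rect(c,mask,z,name):
    m=mask.astype(np.uint8)
    n,l,st,_=cv2.connectedComponentsWithStats(m)
    k=1+np.argmax(st[1:,4]);vs,us=np.where(l==k)
    X=np.array([ray(c,u,v,z)[:2] for u,v in zip(us,vs)])
    (cx,cy),(w,h),a=cv2.minAreaRect((X*1000).astype(np.float32))
    bx=cv2.boxPoints(((cx,cy),(w,h),a))
    e0=bx[1]-bx[0];e1=bx[2]-bx[1];L=e0 if np.hypot(*e0)>np.hypot(*e1) else e1
    ang=np.degrees(np.arctan2(L[1],L[0]));ang=(ang+90)%180-90
    print(name,len(us),"c",round(cx,1),round(cy,1),"size",round(w,1),round(h,1),"long-axis deg",round(ang,2),"bbox",st[k])
for n,c in(("top",t),("scene",s)):
    P=pcl(c);hsv=cv2.cvtColor(c["pixels"],cv2.COLOR_RGB2HSV);Z=P[...,2]
    blue=(hsv[...,0]>100)&(hsv[...,0]<135)&(hsv[...,1]>100)
    near=lambda x,y,r:np.hypot(P[...,0]-x,P[...,1]-y)<r
    rect(c,blue&(Z>.185)&(Z<.205)&near(.55,.19,.18),.195,n+" rim")
    rect(c,(Z>.207)&(Z<.225)&near(.53,.18,.08),.215,n+" packtop")
    rect(c,(Z>.012)&(Z<.035)&blue&near(.55,-.15,.2)|(Z>.045)&(Z<.065)&near(.55,-.15,.1),.021,n+" plate")
    rect(c,(Z>.05)&(Z<.065)&near(.55,-.15,.1),.057,n+" grip")
    for nm,mk in (("rim",blue&(Z>.185)&(Z<.205)&near(.55,.19,.18)),("pack",(Z>.207)&(Z<.225)&near(.53,.18,.08)),("grip",(Z>.045)&(Z<.07)&near(.55,-.15,.1)),("plate",(Z>.01)&(Z<.035)&blue&near(.55,-.15,.2))):
        print("   z med",nm,np.median(Z[mk]).round(4), mk.sum())
E
```

```text
top rim 1489 c 543.0 178.4 size 143.3 240.7 long-axis deg -9.89 bbox [ 214  192   84  123 1489]
top packtop 421 c 528.9 188.1 size 80.5 22.1 long-axis deg 78.38 bbox [230 251  41  17 421]
top plate 5706 c 551.2 -156.5 size 144.7 245.1 long-axis deg -10.97 bbox [ 367  200   72  106 5706]
top grip 356 c 551.6 -157.7 size 20.7 99.7 long-axis deg -11.2 bbox [399 230  14  42 356]
   z med rim 0.1956 1785
   z med pack 0.2152 421
   z med grip 0.057 371
   z med plate 0.0217 5335
scene rim 1374 c 546.8 176.0 size 149.6 248.7 long-axis deg -9.7 bbox [ 325  148  111   98 1374]
scene packtop 302 c 532.7 185.9 size 81.9 26.7 long-axis deg 79.12 bbox [362 172  33  22 302]
scene plate 5977 c 553.2 -159.6 size 148.1 248.3 long-axis deg -10.91 bbox [ 225  264  104  112 5977]
scene grip 356 c 554.7 -159.7 size 20.6 102.1 long-axis deg -11.1 bbox [261 292  28  38 356]
   z med rim 0.1948 1629
   z med pack 0.2145 302
   z med grip 0.0564 374
   z med plate 0.0209 5603
```

```bash
cat >> h.py <<'E'
from scipy.spatial.transform import Rotation as Ro
CA=np.radians(-9.8);CC=np.array([.545,.177]);
def cf(x,y,z): # carrier frame mm-> world m
    return np.array([CC[0]+np.cos(CA)*x/1000-np.sin(CA)*y/1000,CC[1]+np.sin(CA)*x/1000+np.cos(CA)*y/1000,z/1000])
def delta(st,target,yaw=None):
    R=Ro.from_rotvec(st["tcp_rot"]).as_matrix()
    d=R.T@(np.asarray(target)-st["tool_pos"])
    tx=np.degrees(np.arctan2(R[1,0],R[0,0]))
    # turn about tool z (down) is minus world yaw
    out=[np.round(d,4)]
    if yaw is not None:
        e=(tx-np.degrees(yaw)+90)%180-90
        out.append(np.round(np.radians(e),4))
    return out,round(tx,2)
E
python3 - <<'E'
from h import *
from workcell import bot
s=bot.read_state()
print(Ro.from_rotvec(s["tcp_rot"]).as_matrix().round(3))
print(delta(s,cf(-65,7,300),CA), cf(-65,7,300))
E
```

```text
[[-0.938  0.346 -0.001]
 [ 0.346  0.938 -0.002]
 [ 0.    -0.002 -1.   ]]
([array([-0.3848, -0.3246, -0.0442]), np.float64(-0.1827)], np.float64(159.73)) [0.48213995 0.19496147 0.3       ]
```

>>> servo_tool(
  moves=[
    [255, [0, 0, -0.041], -0.09],
    [255, [0, 0, -0.041], -0.09],
    [255, [-0.026, -0.032, 0], 0],
    [255, [-0.026, -0.032, 0], 0],
    [255, [-0.026, -0.032, 0], 0],
    [255, [-0.026, -0.032, 0], 0],
    [255, [-0.026, -0.032, 0], 0],
    [255, [-0.026, -0.032, 0], 0],
  ],
  newtons=30,
)

```text
time: 0.82
tool_pos: [0.3539, 0.4177, 0.3357]
tcp_rot: [-0.237, -3.129, 0.013]
wrist_force: [1.1, 1.0, 0.3]
width: -0.001
```

```bash
python3 - <<'E'
from h import *
from workcell import bot
s=bot.read_state();print(s["time"],s["tool_pos"],s["width"])
print(delta(s,cf(-65,7,300),CA))
E
```

```text
0.8167 [0.35387221 0.41768197 0.33568995] -0.0005293871895797706
([array([-0.1604, -0.2006,  0.0369]), np.float64(0.0199)], np.float64(171.34))
```

>>> servo_tool(
  moves=[
    [255, [-0.026, -0.033, 0], 0.01],
    [255, [-0.026, -0.033, 0], 0.01],
    [255, [-0.026, -0.033, 0], 0],
    [255, [-0.026, -0.033, 0], 0],
    [255, [-0.026, -0.033, 0], 0],
    [255, [-0.026, -0.033, 0], 0],
    [255, [0, 0, 0], 0],
    [255, [0, 0, 0], 0],
  ],
)

```text
time: 1.48
tool_pos: [0.4739, 0.189, 0.3355]
tcp_rot: [-0.283, -3.126, 0.018]
wrist_force: [-1.0, -0.0, 0.4]
width: 0.006
```

```bash
python3 - <<'E'
from h import *
from workcell import bot
s=bot.read_state();print(s["time"],s["tool_pos"],s["width"])
print(delta(s,cf(-65,7,300),CA))
c=bot.read_camera("wrist");np.savez("w1.npz",**c);cv2.imwrite("pics/w1.png",c["pixels"][:,:,::-1])
E
```

```text
1.4833 [0.47385158 0.18895855 0.3354501 ] 0.005923852075954028
([array([-0.0071,  0.0078,  0.0353]), np.float64(-0.0095)], np.float64(169.66))
```

View pics/w1.png

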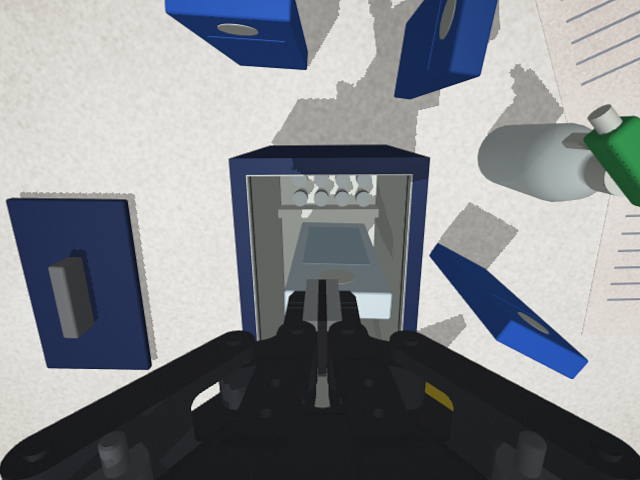

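```bash
python3 - <<'E'
from h import *
c=np.load("w1.npz");t=np.load("top0.npz");s=np.load("scene0.npz")
for uv in((230,158),(430,158),(247,175),(411,175)):
    print(uv,ray(c,*uv,.195).round(4))
for (x,y) in ((-122,-72),(-122,72),(-110,-60),(-110,60),(122,72),(122,-72)):
    X=cf(x,y,195);print((x,y),X.round(4),"wrist",proj(c,X).round(1),"top",proj(t,X).round(1),"scene",proj(s,X).round(1))
P=pcl(c);Z=P[...,2]
m=(Z>.205)&(Z<.225)&(np.hypot(P[...,0]-.53,P[...,1]-.187)<.06)
print(m.sum(),P[m].min(0),P[m].max(0))
E
```

```text
(230, 158) [0.4102 0.1326 0.195 ]
(430, 158) [0.4357 0.2729 0.195 ]
(247, 175) [0.4241 0.1417 0.195 ]
(411, 175) [0.4453 0.2583 0.195 ]
(-122, -72) [0.4125 0.1268 0.195 ] wrist [223.  162.8] top [281.9 314.7] scene [324.  171.6]
(-122, 72) [0.437  0.2687 0.195 ] wrist [424.3 160.9] top [213.3 304.6] scene [372.3 147.5]
(-110, -60) [0.4264 0.1366 0.195 ] wrist [240.9 179.4] top [277. 308.] scene [330.9 172.8]
(-110, 60) [0.4468 0.2548 0.195 ] wrist [406.5 177.9] top [220.  299.6] scene [371.3 152.6]
(122, 72) [0.6775 0.2272 0.195 ] wrist [404.9 433.7] top [232.6 190.2] scene [435.8 215.3]
(122, -72) [0.653  0.0853 0.195 ] wrist [246.9 433.5] top [299.5 199.6] scene [385.3 244.4]
1364 [0.50911882 0.14887491 0.20500451] [0.54563065 0.23045557 0.2168788 ]
```

```bash
sed -i 's/-9.8);CC=.*/-10);CC=np.array([.544,.178])/' h.py; python3 - <<'E'
from h import *
from workcell import bot
s=bot.read_state()
print(delta(s,cf(-54,8,222),CA))
E
```

```text
([array([-0.0171,  0.0108,  0.1133]), np.float64(-0.0048)], np.float64(169.72))
```

>>> servo_tool(
  moves=[
    [255, [-0.008, 0.005, 0.02], 0],
    [255, [-0.008, 0.005, 0.03], 0],
    [255, [0, 0, 0.03], 0],
    [255, [0, 0, 0.02], 0],
    [255, [0, 0, 0.01], 0],
    [255, [0, 0, 0], 0],
    [255, [0, 0, 0], 0],
    [255, [0, 0, 0], 0],
  ],
)

```text
time: 2.2
tool_pos: [0.4894, 0.2046, 0.224]
tcp_rot: [0.264, 3.129, -0.013]
wrist_force: [-0.8, 0.1, 0.1]
width: 0.006
```

```bash
python3 - <<'E'
from h import *
from workcell import bot
s=bot.read_state();print(s["tool_pos"],s["wrist_force"])
print(delta(s,cf(-54,8,222),CA))
c=bot.read_camera("wrist");cv2.imwrite("pics/w2.png",c["pixels"][:,:,::-1])
c=bot.read_camera("scene");cv2.imwrite("pics/s2.png",cv2.resize(c["pixels"][100:290,290:470,::-1],None,fx=3,fy=3))
E
```

```text
[0.48936603 0.204636   0.22400958] [-0.81246896  0.14948688  0.06130557]
([array([-0.0044, -0.0088,  0.0021]), np.float64(0.0062)], np.float64(170.35))
```

View pics/w2.png

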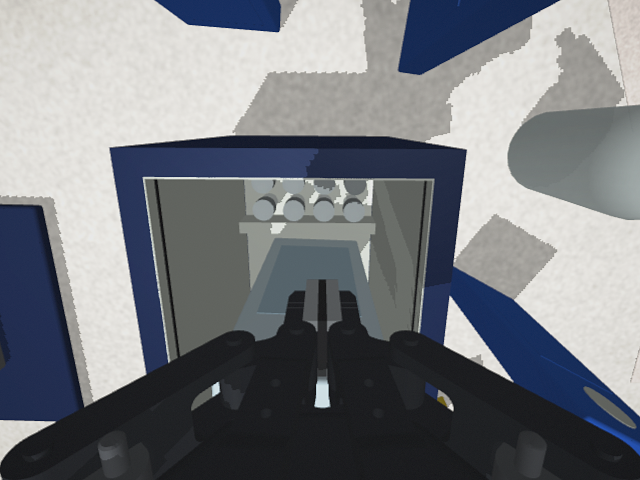

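View pics/s2.png

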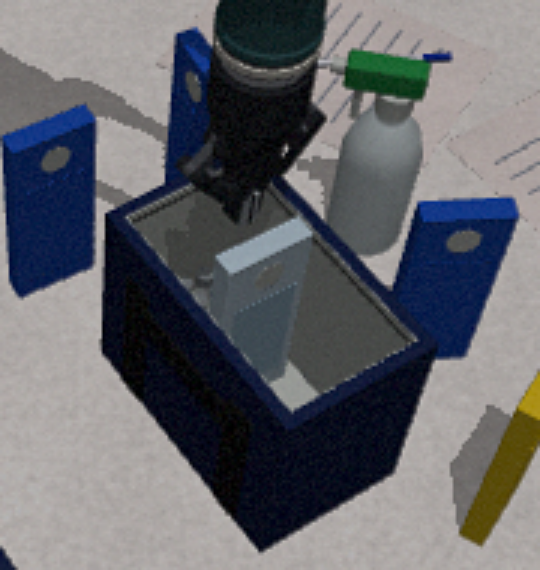

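>>> servo_tool(
  moves=[
    [255, [0, -0.009, 0], 0],
    [255, [-0.004, 0, 0.001], 0],
    [255, [-0.005, 0, 0], 0],
    [255, [-0.005, 0, 0], 0],
    [255, [-0.005, 0, 0], 0],
    [255, [-0.005, 0, 0], 0],
    [255, [-0.005, 0, 0], 0],
    [255, [0, 0, 0], 0],
  ],
)

```text
time: 2.97
tool_pos: [0.5236, 0.1895, 0.2301]
tcp_rot: [0.266, 3.117, -0.005]
wrist_force: [0.0, -0.1, -0.2]
width: 0.001
```

```bash
python3 - <<'E'
from h import *
from workcell import bot
s=bot.read_state();print(s["tool_pos"],s["wrist_force"])
print(delta(s,cf(-54,8,222),CA))
c=bot.read_camera("scene");cv2.imwrite("pics/s3.png",cv2.resize(c["pixels"][100:290,290:470,::-1],None,fx=3,fy=3))
E
```

```text
[0.52362849 0.18952814 0.23014977] [ 0.01710689 -0.07556647 -0.17206072]
([array([0.032 , 0.0003, 0.0077]), np.float64(0.0044)], np.float64(170.25))
```

View pics/s3.png

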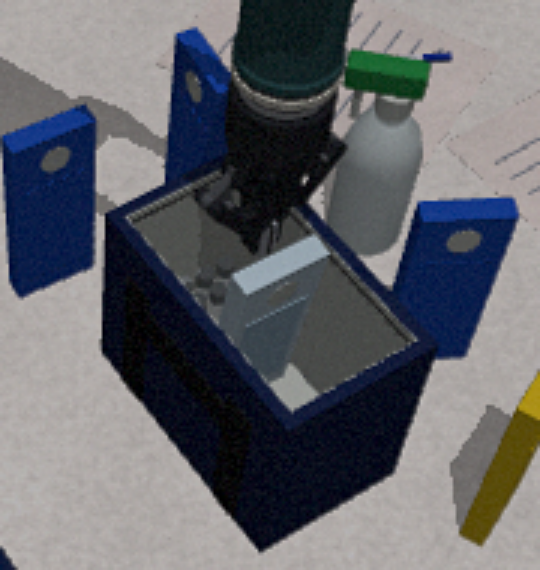

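>>> servo_tool(
  moves=[
    [255, [-0.005, 0, 0.003], 0],
    [255, [-0.005, 0, 0.003], 0],
    [255, [-0.005, 0, 0.002], 0],
    [255, [-0.005, 0, 0.002], 0],
    [255, [-0.005, 0, 0.001], 0],
    [255, [0, 0, 0.001], 0],
    [255, [0, 0, 0], 0],
    [255, [0, 0, 0], 0],
  ],
)

```text
time: 3.68
tool_pos: [0.5502, 0.1848, 0.2155]
tcp_rot: [0.266, 3.12, -0.007]
wrist_force: [0.7, 0.1, -0.2]
width: -0.003
```

```bash
python3 - <<'E'
from h import *
from workcell import bot
s=bot.read_state();print(s["tool_pos"],s["wrist_force"],Ro.from_rotvec(s["tcp_rot"]).as_matrix()[2])
print(delta(s,cf(-54,8,222),CA))
c=bot.read_camera("scene");cv2.imwrite("pics/s4.png",cv2.resize(c["pixels"][100:290,290:470,::-1],None,fx=3,fy=3))
E
```

```text
[0.5502215  0.18477082 0.21545668] [ 0.72788901  0.08412682 -0.19889668] [-0.01015237 -0.00352689 -0.99994224]
([array([ 0.0589,  0.0005, -0.0071]), np.float64(0.0045)], np.float64(170.26))
```

View pics/s4.png

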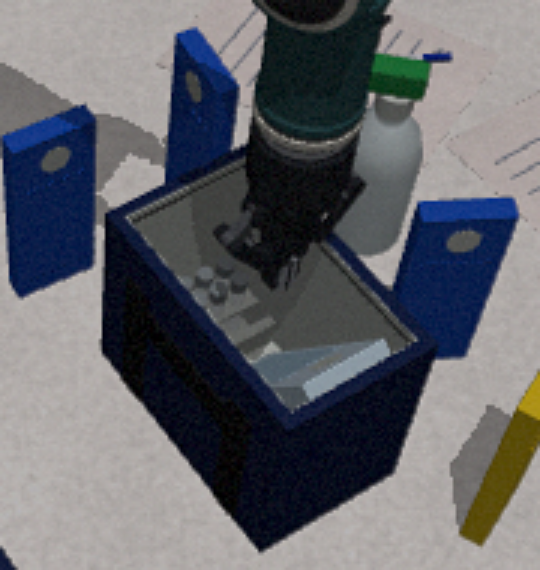

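It has tipped. I'll lift and look at how it leans.

>>> servo_tool(
  moves=[
    [255, [0, 0, -0.035], 0],
    [255, [0, 0, -0.035], 0],
    [255, [0, 0, -0.035], 0],
    [255, [0.02, 0, 0], 0],
    [255, [0.02, 0, 0], 0],
    [255, [0, 0, 0], 0],
    [255, [0, 0, 0], 0],
    [255, [0, 0, 0], 0],
  ],
)

```text
time: 4.4
tool_pos: [0.5071, 0.1923, 0.3252]
tcp_rot: [0.265, 3.122, -0.007]
wrist_force: [-0.6, -0.6, -0.4]
width: 0.0
```

```bash
python3 - <<'E'
from h import *
from workcell import bot
s=bot.read_state();print(s["tool_pos"],s["wrist_force"],Ro.from_rotvec(s["tcp_rot"]).as_matrix()[2])
for n in ("scene","top","wrist"):
    c=bot.read_camera(n);np.savez(f"{n}5.npz",**c);im=c["pixels"][:,:,::-1]
    if n=="scene": im=cv2.resize(im[140:290,310:450],None,fx=4,fy=4,interpolation=2)
    if n=="top": im=cv2.resize(im[180:325,200:320],None,fx=4,fy=4,interpolation=2)
    cv2.imwrite(f"pics/{n}5.png",cv2.convertScaleAbs(im,alpha=1.4))
E
```

```text
[0.50707431 0.19234916 0.32522139] [-0.63048922 -0.63877588 -0.41166464] [-0.00902479 -0.00359703 -0.99995281]
```

View pics/scene5.png

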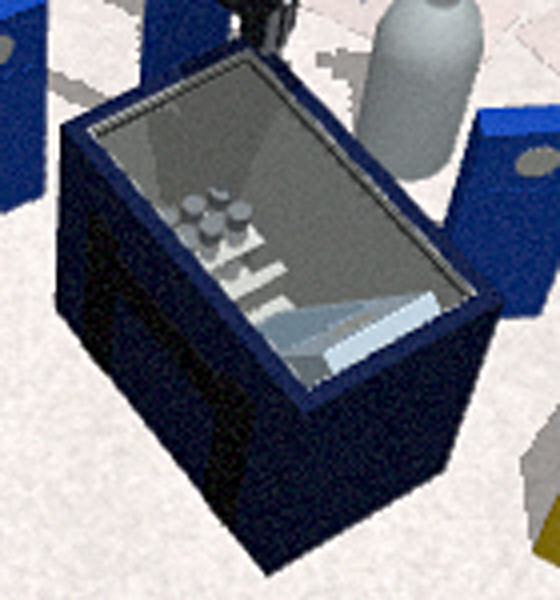

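View pics/top5.png

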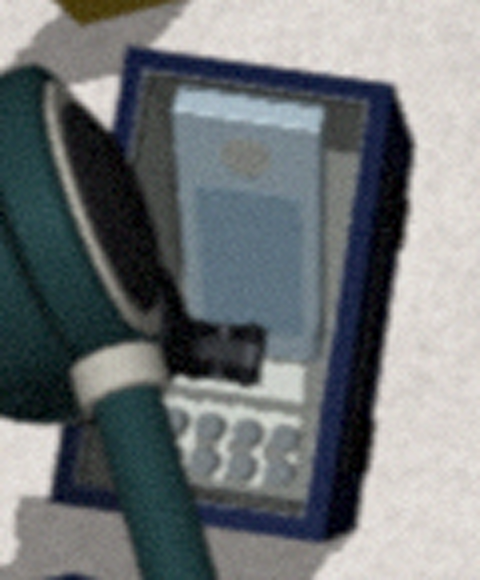

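View pics/wrist5.png

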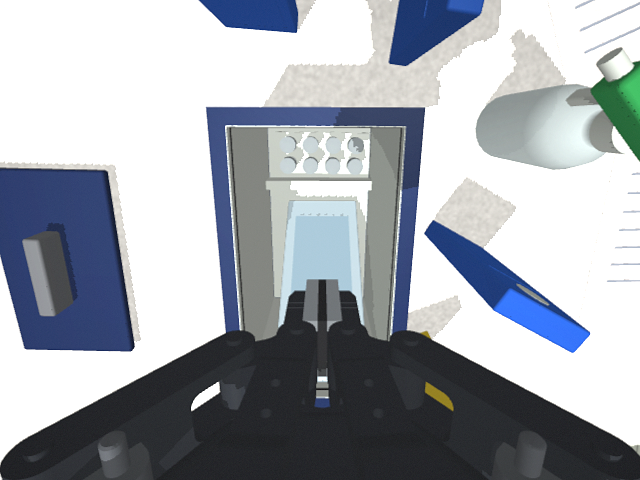

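The pack leans with its foot short of the rib: wrist view foot edge at v≈200, rib at v≈185. Next I measure its highest edge.

```bash
cat >> h.py <<'E'
def tocar(P):
    d=P[...,:2]-CC;c,s=np.cos(CA),np.sin(CA)
    return np.stack([(d[...,0]*c+d[...,1]*s)*1e3,(-d[...,0]*s+d[...,1]*c)*1e3,P[...,2]*1e3],-1)
def packlook(c):
    C=tocar(pcl(c));g=c["pixels"].astype(int)
    bl=(g[...,2]-g[...,0]>10)
    m=bl&(C[...,0]>-45)&(C[...,0]<112)&(abs(C[...,1])<62)&(C[...,2]>20)&(C[...,2]<205)&~((g[...,2]>2*g[...,0]))
    Q=C[m];hi=Q[Q[:,2]>np.percentile(Q[:,2],99)-6]
    print("n",len(Q),"zmax99.5",np.percentile(Q[:,2],99.5).round(1),"hi x",np.median(hi[:,0]).round(1),"y range",np.percentile(hi[:,1],[2,50,98]).round(1),"x range",Q[:,0].min().round(1),Q[:,0].max().round(1))
    # lean-face plane fit: broad face points (x < hi edge-8)
    F=Q[(Q[:,0]<np.median(hi[:,0])-15)&(Q[:,2]>60)]
    if len(F)>50:
        mu=F.mean(0);n=np.linalg.svd(F-mu,full_matrices=False)[2][2];n*=np.sign(n[2])
        print("face normal",n.round(3),"lean deg",np.degrees(np.arctan2(n[2],-n[0])).round(1),"n",len(F))
E
python3 - <<'E'
from h import *
for n in ("top5","scene5"):
    print(n);packlook(np.load(n+".npz"))
from workcell import bot
s=bot.read_state();print(delta(s,cf(93,8,250),CA))
E
```

```text
top5
n 2168 zmax99.5 197.9 hi x 91.2 y range [-60.8 -58.   60. ] x range -44.2 112.0
face normal [-0.783  0.365  0.503] lean deg 32.7 n 1381
scene5
n 609 zmax99.5 198.7 hi x 80.7 y range [-60.1 -57.   61.8] x range -44.5 111.8
face normal [-0.735  0.541  0.409] lean deg 29.1 n 225
([array([-0.1311,  0.0002,  0.0752]), np.float64(0.0047)], np.float64(170.27))
```

```bash
sed -i 's/<112)&(abs(C\[...,1\])<62)/<106)\&(abs(C[...,1])<53)/' h.py; python3 - <<'E'
from h import *
for n in ("top5","scene5"):
    print(n);packlook(np.load(n+".npz"))
E
```

```text
top5
n 1971 zmax99.5 191.2 hi x 92.7 y range [-32.    6.2  43.1] x range -24.0 106.0
face normal [-0.808 -0.003  0.589] lean deg 36.1 n 1322
scene5
n 517 zmax99.5 191.8 hi x 94.7 y range [-34.4   5.   40.3] x range -19.6 104.0
face normal [-0.806 -0.021  0.591] lean deg 36.3 n 232
```

>>> servo_tool(
  moves=[
    [255, [-0.026, 0, 0], 0],
    [255, [-0.026, 0, 0], 0],
    [255, [-0.026, 0, 0.01], 0],
    [255, [-0.026, 0, 0.02], 0],
    [255, [-0.015, 0, 0.02], 0],
    [255, [-0.005, 0, 0.02], 0],
    [255, [0, 0, 0], 0],
    [255, [0, 0, 0], 0],
  ],
)

```text
time: 5.22
tool_pos: [0.6378, 0.1678, 0.2468]
tcp_rot: [0.269, 3.128, -0.011]
wrist_force: [1.3, -0.2, 0.7]
width: 0.001
```

```bash
python3 - <<'E'
from h import *
from workcell import bot
s=bot.read_state();print(s["tool_pos"],s["wrist_force"])
print(delta(s,cf(93,5.5,216),CA))
c=bot.read_camera("scene");cv2.imwrite("pics/s6.png",cv2.resize(c["pixels"][100:290,290:470,::-1],None,fx=3,fy=3))
E
```

```text
[0.63784969 0.16782061 0.24682258] [ 1.29878509 -0.17695364  0.70784204]
([array([ 0.0013, -0.0006,  0.0308]), np.float64(0.0031)], np.float64(170.18))
```

View pics/s6.png

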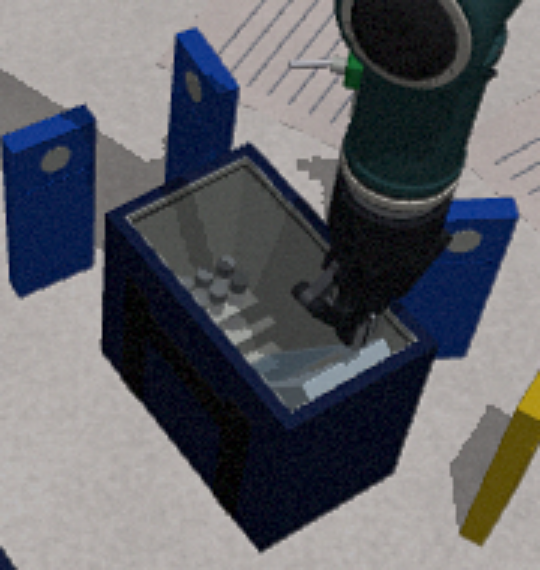

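>>> servo_tool(
  moves=[
    [255, [0.001, 0, 0.01], 0],
    [255, [0, 0, 0.008], 0],
    [255, [0, 0, 0.005], 0],
    [255, [0, 0, 0.004], 0],
    [255, [0, 0, 0.004], 0],
    [255, [0, 0, 0.003], 0],
    [255, [0, 0, 0.003], 0],
    [255, [0, 0, 0.003], 0],
  ],
)

```text
time: 5.93
tool_pos: [0.6366, 0.1694, 0.2095]
tcp_rot: [0.265, 3.121, -0.007]
wrist_force: [0.9, -0.5, -0.5]
width: 0.002
```

```bash
python3 - <<'E'
from h import *
from workcell import bot
s=bot.read_state();print(s["tool_pos"],s["wrist_force"])
print(delta(s,cf(93,5.5,204),CA))
c=bot.read_camera("scene");cv2.imwrite("pics/s7.png",cv2.resize(c["pixels"][140:290,310:450,::-1],None,fx=4,fy=4))
E
```

```text
[0.63656137 0.16941755 0.20948643] [ 0.8578152  -0.51207361 -0.49946767]
([array([-0.0003, -0.0021,  0.0055]), np.float64(0.0052)], np.float64(170.3))
```

View pics/s7.png

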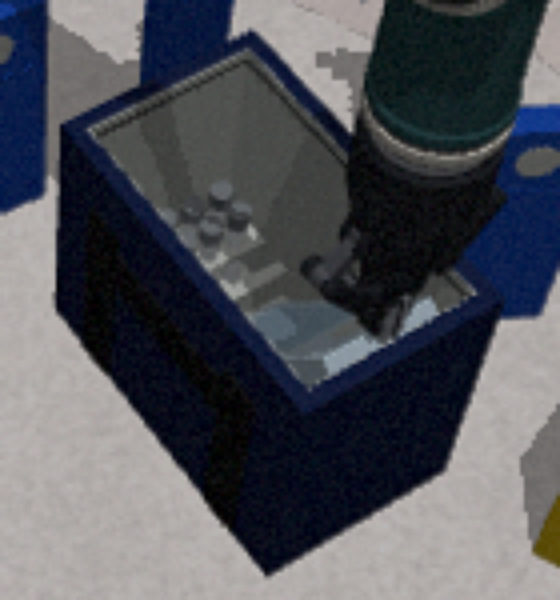

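>>> servo_tool(
  moves=[
    [255, [0, -0.001, 0.002], 0],
    [255, [0, 0, 0.002], 0],
    [255, [0, 0, 0.002], 0],
    [255, [0, 0, 0.002], 0],
    [255, [0, 0, 0.002], 0],
    [255, [0, 0, 0.002], 0],
    [255, [0, 0, 0.002], 0],
    [255, [0, 0, 0.002], 0],
  ],
)

```text
time: 6.65
tool_pos: [0.6367, 0.1684, 0.2023]
tcp_rot: [0.265, 3.119, -0.005]
wrist_force: [-4.0, -0.3, 7.9]
width: 0.006
```

```bash
python3 - <<'E'
from h import *
from workcell import bot
s=bot.read_state();print(s["tool_pos"],s["wrist_force"])
print(delta(s,cf(93,5.5,204),CA))
c=bot.read_camera("scene");cv2.imwrite("pics/s8.png",cv2.resize(c["pixels"][140:290,310:450,::-1],None,fx=4,fy=4))
E
```

```text
[0.63669832 0.16840268 0.20228457] [-4.04485622 -0.26045408  7.90521745]
([array([-0.0001, -0.0011, -0.0017]), np.float64(0.005)], np.float64(170.28))
```

View pics/s8.png

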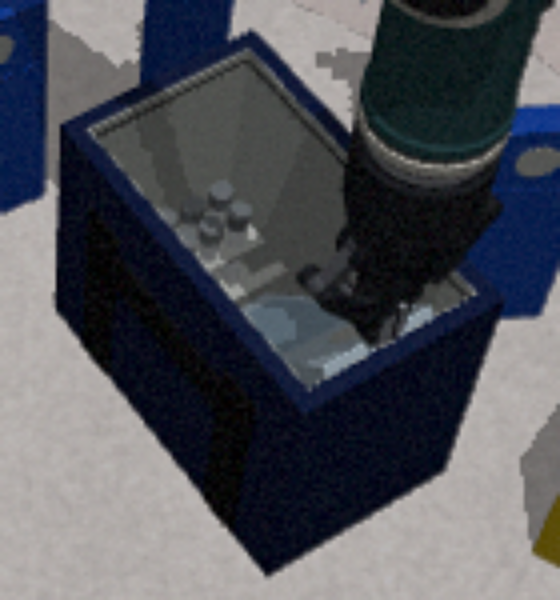

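>>> servo_tool(
  moves=[
    [255, [0, 0, 0.002], 0],
    [255, [0, 0, 0.003], 0],
    [255, [0, 0, 0.003], 0],
    [255, [0, 0, 0.003], 0],
    [255, [0, 0, 0.003], 0],
    [255, [0, 0, 0.003], 0],
    [255, [0, 0, 0.003], 0],
    [255, [0, 0, 0.003], 0],
  ],
)

```text
time: 7.37
tool_pos: [0.6367, 0.1684, 0.202]
tcp_rot: [0.265, 3.114, -0.002]
wrist_force: [-5.6, -3.0, 12.4]
width: -0.001
```

```bash
python3 - <<'E'
from h import *
from workcell import bot
s=bot.read_state();print(s["tool_pos"],s["wrist_force"])
print(delta(s,cf(93,5.5,204),CA))
E
```

```text
[0.63668766 0.16839438 0.20202479] [-5.61360693 -2.96124078 12.3932816 ]
([array([-0.0001, -0.0011, -0.002 ]), np.float64(0.0047)], np.float64(170.27))
```

>>> servo_tool(
  moves=[
    [255, [0, 0, -0.02], 0],
    [255, [0, 0, -0.035], 0],
    [255, [0, 0, -0.035], 0],
    [255, [0, 0, -0.035], 0],
    [255, [0.02, -0.03, 0], 0],
    [255, [0.02, -0.03, 0], 0],
    [0, [0.02, -0.03, 0], 0],
    [0, [0, -0.02, 0], 0],
  ],
)

```text
time: 8.03
tool_pos: [0.556, 0.0714, 0.3328]
tcp_rot: [0.255, 3.113, -0.001]
wrist_force: [0.8, -0.3, 0.3]
width: 0.272
```

```bash
python3 - <<'E'
from h import *
from workcell import bot
s=bot.read_state();print(s["tool_pos"],s["wrist_force"])
for n in ("scene","top","wrist"):
    c=bot.read_camera(n);np.savez(f"{n}9.npz",**c);im=c["pixels"][:,:,::-1]
    if n!="wrist": packlook(c)
    if n=="scene": im=cv2.resize(im[140:290,310:450],None,fx=4,fy=4,interpolation=2)
    if n=="top": im=cv2.resize(im[180:325,200:320],None,fx=4,fy=4,interpolation=2)
    cv2.imwrite(f"pics/{n}9.png",cv2.convertScaleAbs(im,alpha=1.3 if n!="wrist" else 1))
E
```

```text
[0.55604144 0.07141825 0.33277605] [ 0.83596454 -0.28784803  0.32893198]
n 565 zmax99.5 179.5 hi x 94.7 y range [-33.4   4.4  42.5] x range -39.0 99.7
face normal [-0.74  -0.004  0.672] lean deg 42.3 n 335
n 719 zmax99.5 113.0 hi x 29.0 y range [-33.3 -20.1   1.8] x range -39.4 34.8
face normal [-0.744 -0.016  0.668] lean deg 41.9 n 290
```

View pics/scene9.png

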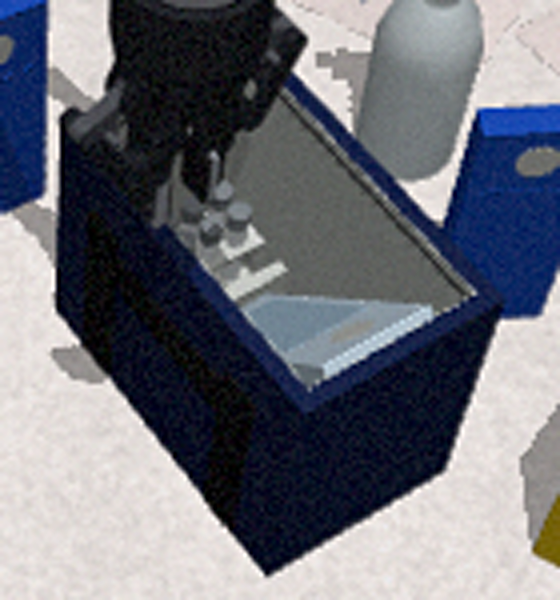

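View pics/top9.png

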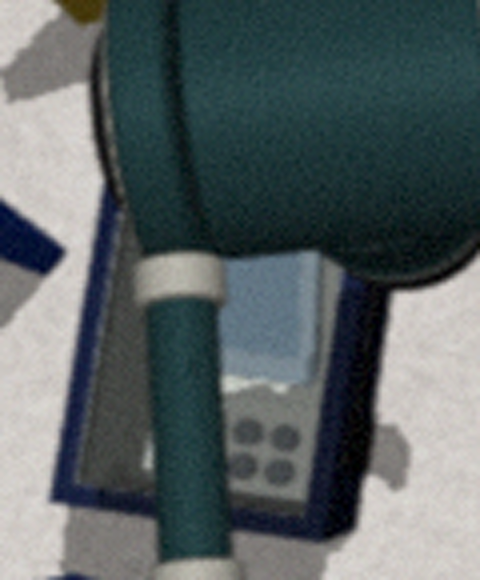

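View pics/wrist9.png

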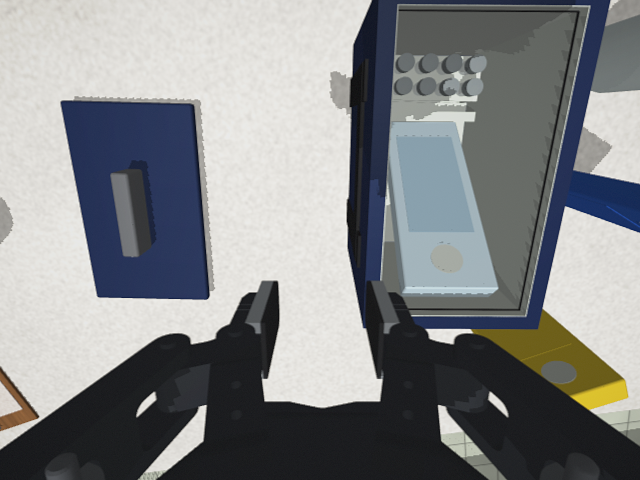

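The pack is home: lean 42.3°, highest edge at 179.5 mm against the expected 179, foot at the rib. Next is the lid.

```bash
cat > lid.py <<'E'
from h import *
def rect(c,m,z,name):
    n,l,st,_=cv2.connectedComponentsWithStats(m.astype(np.uint8))
    k=1+np.argmax(st[1:,4]);vs,us=np.where(l==k)
    X=np.array([ray(c,u,v,z)[:2] for u,v in zip(us,vs)])
    (cx,cy),(w,h),a=cv2.minAreaRect((X*1000).astype(np.float32))
    bx=cv2.boxPoints(((cx,cy),(w,h),a));e0=bx[1]-bx[0];e1=bx[2]-bx[1];L=e0 if np.hypot(*e0)>np.hypot(*e1) else e1
    ang=(np.degrees(np.arctan2(L[1],L[0]))+90)%180-90
    print(name,"c",round(cx,1),round(cy,1),"size",round(w,1),round(h,1),"deg",round(ang,2))
    return cx/1e3,cy/1e3,ang
def lidlook(c):
    P=pcl(c);hsv=cv2.cvtColor(c["pixels"],cv2.COLOR_RGB2HSV);Z=P[...,2]
    blue=(hsv[...,0]>100)&(hsv[...,0]<135)&(hsv[...,1]>100)
    near=lambda r:np.hypot(P[...,0]-.552,P[...,1]+.158)<r
    g=(Z>.048)&(Z<.065)&near(.1)&~blue
    print("zgrip",np.median(Z[g]).round(4));rect(c,g,.057,"grip")
    b=(Z>.01)&(Z<.035)&blue&near(.2);print("zplate",np.median(Z[b]).round(4));rect(c,b|g,.021,"plate")
E
python3 - <<'E'
from lid import *
lidlook(np.load("wrist9.npz"))
from workcell import bot
s=bot.read_state();print(Ro.from_rotvec(s["tcp_rot"]).as_matrix().round(4).tolist());print(delta(s,[.552,-.1585,.15],np.radians(-11)))
E
```

```text
zgrip 0.0564
grip c 550.0 -153.6 size 23.8 99.4 deg -11.06
zplate 0.0208
plate c 550.6 -154.1 size 149.4 246.7 deg -10.97
[[-0.9859, 0.1659, 0.0202], [0.1659, 0.9861, -0.0013], [-0.0201, 0.0021, -0.9998]]
([array([-0.0278, -0.2283,  0.1829]), np.float64(0.0253)], np.float64(170.45))
```

>>> servo_tool(
  moves=[
    [0, [-0.004, -0.032, 0], 0.008],
    [0, [-0.004, -0.032, 0], 0.008],
    [0, [-0.004, -0.032, 0], 0.008],
    [0, [-0.004, -0.032, 0.01], 0],
    [0, [-0.004, -0.032, 0.02], 0],
    [0, [-0.004, -0.032, 0.025], 0],
    [0, [-0.004, -0.02, 0.03], 0],
    [0, [0, -0.01, 0.03], 0],
  ],
)

```text
time: 8.85
tool_pos: [0.5617, -0.1526, 0.2223]
tcp_rot: [0.279, 3.086, 0.007]
wrist_force: [0.4, 0.5, -0.0]
width: 1.001
```

```bash
python3 - <<'E'
from lid import *
from workcell import bot
s=bot.read_state();print(s["tool_pos"],Ro.from_rotvec(s["tcp_rot"]).as_matrix()[2].round(4));print(delta(s,[.551,-.157,.052],np.radians(-11)))
c=bot.read_camera("wrist");cv2.imwrite("pics/w10.png",c["pixels"][:,:,::-1]);lidlook(c)
E
```

```text
[ 0.56173939 -0.15256393  0.22231797] [-0.042   0.0084 -0.9991]
([array([ 0.0169, -0.0077,  0.1697]), np.float64(0.0114)], np.float64(169.65))
zgrip 0.0567
grip c 549.3 -156.9 size 19.8 98.8 deg -10.99
zplate 0.0209
plate c 550.0 -157.0 size 146.5 245.7 deg -10.95
```

View pics/w10.png

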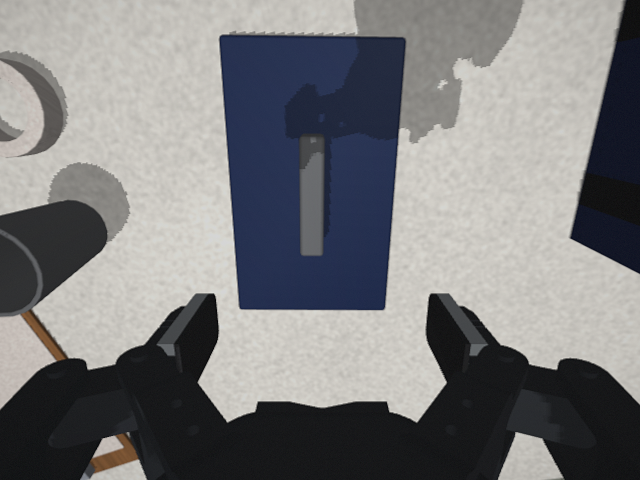

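>>> servo_tool(
  moves=[
    [0, [0.008, -0.004, 0.02], 0.005],
    [0, [0.008, -0.004, 0.025], 0.005],
    [0, [0, 0, 0.025], 0],
    [0, [0, 0, 0.025], 0],
    [0, [0, 0, 0.015], 0],
    [0, [0, 0, 0.005], 0],
    [0, [0, 0, 0], 0],
    [0, [0, 0, 0], 0],
  ],
)

```text
time: 9.57
tool_pos: [0.547, -0.1513, 0.0898]
tcp_rot: [0.298, 3.104, 0.02]
wrist_force: [0.3, -0.5, -0.6]
width: 1.001
```

```bash
python3 - <<'E'
from lid import *
from workcell import bot
s=bot.read_state();print(s["tool_pos"],Ro.from_rotvec(s["tcp_rot"]).as_matrix()[2].round(4));print(delta(s,[.551,-.157,.052],np.radians(-11)))
c=bot.read_camera("wrist");cv2.imwrite("pics/w11.png",c["pixels"][:,:,::-1])
E
```

```text
[ 0.54702444 -0.15131632  0.08984077] [-0.0215  0.0149 -0.9997]
([array([-0.0042, -0.0054,  0.0379]), np.float64(0.0005)], np.float64(169.03))
```

View pics/w11.png

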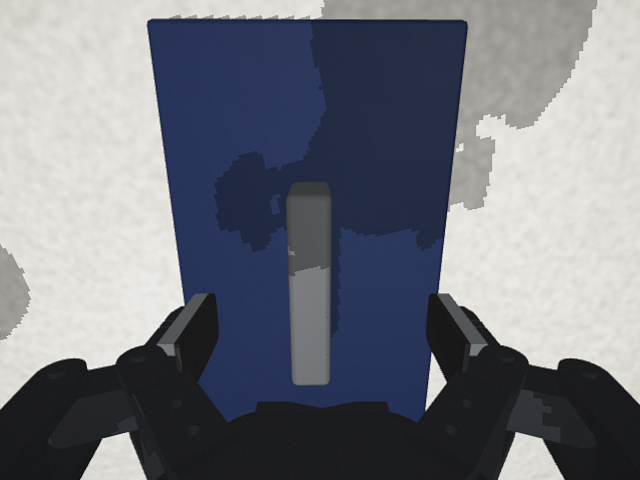

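>>> servo_tool(
  moves=[
    [0, [-0.004, -0.005, 0.012], 0],
    [0, [0, 0, 0.012], 0],
    [0, [0, 0, 0.008], 0],
    [0, [0, 0, 0.003], 0],
    [0, [0, 0, 0], 0],
    [0, [0, 0, 0], 0],
    [0, [0, 0, 0], 0],
    [0, [0, 0, 0], 0],
  ],
)

```text
time: 10.28
tool_pos: [0.5559, -0.1584, 0.0566]
tcp_rot: [0.297, 3.095, 0.017]
wrist_force: [0.1, -0.4, -0.0]
width: 1.0
```

```bash
python3 - <<'E'
from lid import *
from workcell import bot
s=bot.read_state();print(s["tool_pos"],s["wrist_force"],Ro.from_rotvec(s["tcp_rot"]).as_matrix()[2].round(4));print(delta(s,[.551,-.157,.052],np.radians(-11)))
E
```

```text
[ 0.55591777 -0.15835776  0.05663499] [ 0.08270225 -0.3688264  -0.00146746] [-0.0312  0.0138 -0.9994]
([array([0.0052, 0.0003, 0.0045]), np.float64(0.0005)], np.float64(169.03))
```

>>> servo_tool(
  moves=[
    [0, [0.003, 0, 0.002], 0],
    [0, [0, 0, 0.001], 0],
    [0, [0, 0, 0], 0],
    [255, [0, 0, 0], 0],
    [255, [0, 0, 0], 0],
    [255, [0, 0, 0], 0],
    [255, [0, 0, 0], 0],
    [255, [0, 0, 0], 0],
  ],
  newtons=60,
)

```text
time: 10.95
tool_pos: [0.5535, -0.1579, 0.0548]
tcp_rot: [0.297, 3.092, 0.016]
wrist_force: [0.7, 0.1, -0.1]
width: 0.298
```

```bash
python3 - <<'E'
from lid import *
from workcell import bot
s=bot.read_state();print(s["width"],s["tool_pos"],s["wrist_force"],Ro.from_rotvec(s["tcp_rot"]).as_matrix()[2].round(4));print(delta(s,[.551,-.157,.052],np.radians(-11)))
c=bot.read_camera("wrist");cv2.imwrite("pics/w12.png",c["pixels"][:,:,::-1])
E
```

```text
0.29781473660613716 [ 0.55347686 -0.15793604  0.05481157] [ 0.72222106  0.13136953 -0.10462866] [-0.0338  0.0134 -0.9993]
([array([0.0027, 0.0004, 0.0027]), np.float64(0.0005)], np.float64(169.03))
```

View pics/w12.png

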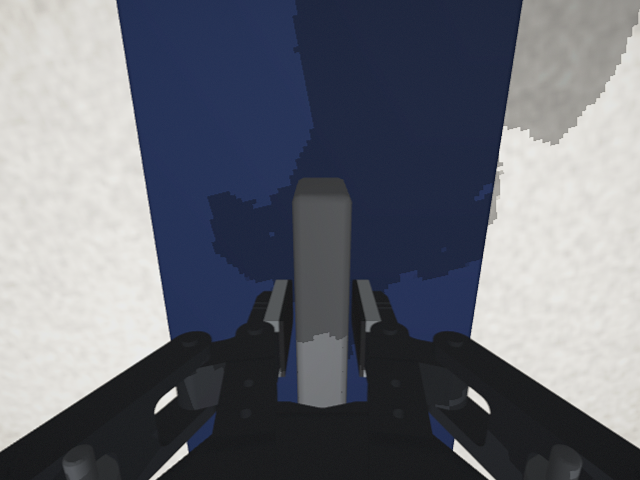

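>>> servo_tool(
  moves=[
    [255, [0, 0, 0], 0],
    [255, [0, 0, 0], 0],
    [255, [0, 0, 0], 0],
    [255, [0, 0, -0.01], 0],
    [255, [0, 0, -0.02], 0],
    [255, [0, 0, -0.03], 0],
    [255, [0, 0, -0.02], 0],
    [255, [0, 0, 0], 0],
  ],
)

```text
time: 11.67
tool_pos: [0.5464, -0.1571, 0.1348]
tcp_rot: [0.297, 3.103, 0.02]
wrist_force: [1.2, -0.6, -2.3]
width: 0.226
```

```bash
python3 - <<'E'
from lid import *
from workcell import bot
s=bot.read_state();print(s["width"],s["tool_pos"],s["wrist_force"],Ro.from_rotvec(s["tcp_rot"]).as_matrix()[2].round(4))
c=bot.read_camera("scene");np.savez("s13.npz",**c);cv2.imwrite("pics/s13.png",cv2.resize(c["pixels"][180:400,200:400,::-1],None,fx=2.5,fy=2.5))
c=bot.read_camera("wrist");cv2.imwrite("pics/w13.png",c["pixels"][:,:,::-1])
E
```

```text
0.2263976709824818 [ 0.54644579 -0.15709566  0.13477051] [ 1.17658084 -0.63103017 -2.33865097] [-0.0225  0.0149 -0.9996]
```

View pics/s13.png

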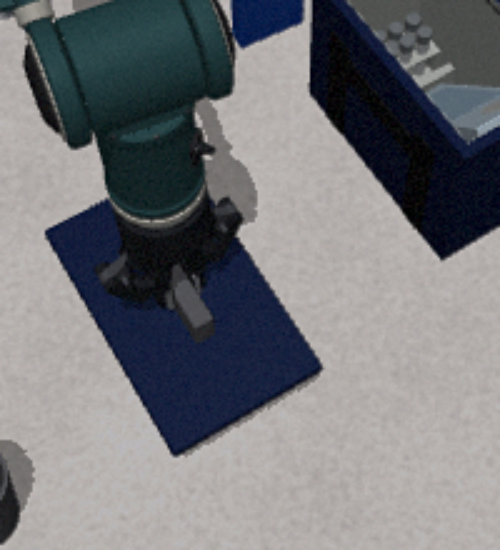

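View pics/w13.png

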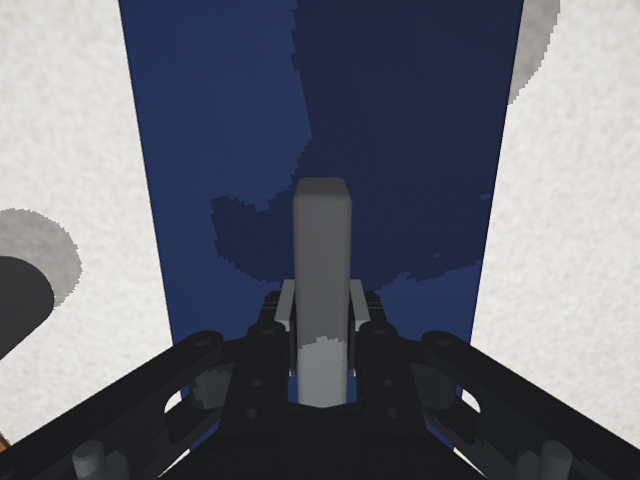

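>>> servo_tool(
  moves=[
    [255, [0, 0, -0.02], -0.01],
    [255, [0, 0, -0.03], -0.01],
    [255, [0, 0, -0.03], 0],
    [255, [0, 0, -0.03], 0],
    [255, [0, 0.005, -0.03], 0],
    [255, [0, 0.015, -0.02], 0],
    [255, [0, 0.025, -0.005], 0],
    [255, [0, 0.03, 0], 0],
  ],
)

```text
time: 12.43
tool_pos: [0.5453, -0.0847, 0.2843]
tcp_rot: [-0.277, -3.116, -0.03]
wrist_force: [0.6, 0.5, -2.9]
width: 0.22
```

```bash
python3 - <<'E'
from lid import *
from workcell import bot
s=bot.read_state();print(s["width"],s["tool_pos"],s["wrist_force"],Ro.from_rotvec(s["tcp_rot"]).as_matrix()[2].round(4))
print(delta(s,[.5461,.1775,.30],np.radians(-9.95)))
E
```

```text
0.22039582490386397 [ 0.5453108  -0.08473875  0.28429585] [ 0.61369113  0.48412043 -2.92899625] [ 0.0146  0.0178 -0.9997]
([array([ 0.0457,  0.2585, -0.0104]), np.float64(-0.0038)], np.float64(169.83))
```

>>> servo_tool(
  moves=[
    [255, [0.006, 0.033, -0.004], 0],
    [255, [0.006, 0.033, -0.004], 0],
    [255, [0.006, 0.033, -0.002], 0],
    [255, [0.006, 0.033, 0], 0],
    [255, [0.006, 0.033, 0], 0],
    [255, [0.006, 0.033, 0], 0],
    [255, [0.004, 0.02, 0], 0],
    [255, [0, 0.01, 0], 0],
  ],
)

```text
time: 13.1
tool_pos: [0.5403, 0.1588, 0.2816]
tcp_rot: [-0.278, -3.092, -0.026]
wrist_force: [0.0, -1.1, -1.9]
width: 0.225
```

```bash
cat > look.py <<'E'
from lid import *
from workcell import bot
import sys
k=sys.argv[1]
s=bot.read_state();print(s["time"],s["width"],s["tool_pos"],s["wrist_force"].round(1),Ro.from_rotvec(s["tcp_rot"]).as_matrix()[2].round(4))
print(delta(s,[.5461,.1775,.2408],np.radians(-9.95)))
c=bot.read_camera("scene");np.savez(f"s{k}.npz",**c);cv2.imwrite(f"pics/s{k}.png",cv2.convertScaleAbs(cv2.resize(c["pixels"][100:300,270:470,::-1],None,fx=3,fy=3,interpolation=2),alpha=1.6))
if len(sys.argv)>2:
    c=bot.read_camera("wrist");np.savez(f"w{k}.npz",**c);cv2.imwrite(f"pics/w{k}.png",c["pixels"][:,:,::-1])
E
python3 look.py 14 w
```

```text
13.1 0.22544147278310386 [0.540343   0.15884903 0.28162452] [ 0.  -1.1 -1.9] [ 0.038   0.0134 -0.9992]
([array([-0.0039,  0.0188,  0.041 ]), np.float64(-0.0053)], np.float64(169.74))
```

View pics/s14.png

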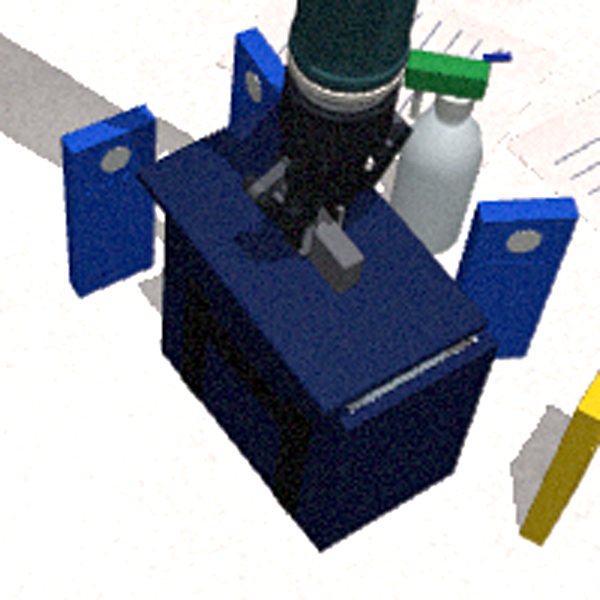

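View pics/w14.png

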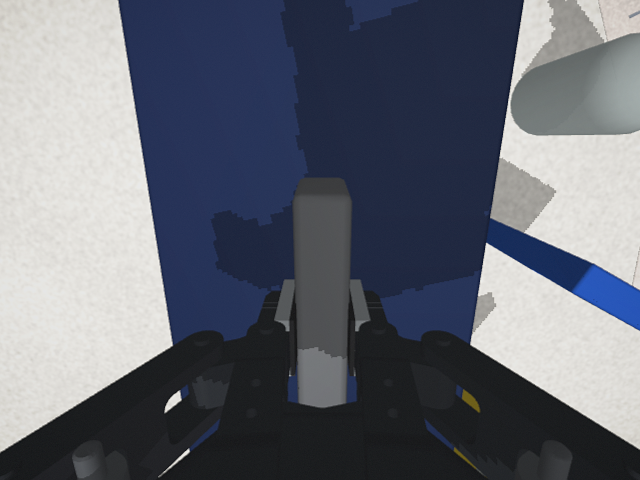

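>>> servo_tool(
  moves=[
    [255, [-0.003, 0.004, 0], -0.002],
    [255, [-0.003, 0.004, 0], -0.002],
    [255, [-0.003, 0.004, 0], 0],
    [255, [-0.003, 0.004, 0], 0],
    [255, [-0.003, 0, 0], 0],
    [255, [-0.003, 0, 0], 0],
    [255, [-0.003, 0, 0], 0],
    [255, [0, 0, 0], 0],
  ],
)

```text
time: 13.87
tool_pos: [0.5677, 0.1643, 0.2776]
tcp_rot: [-0.28, -3.089, -0.018]
wrist_force: [-0.9, -0.0, -2.6]
width: 0.222
```

```bash
python3 look.py 15
```

```text
13.8667 0.22189013560104776 [0.56765873 0.16431366 0.27760348] [-0.9 -0.  -2.6] [ 0.0405  0.008  -0.9991]
([array([0.0221, 0.0088, 0.0378]), np.float64(-0.0071)], np.float64(169.64))
```

```bash
cat > lidpose.py <<'E'
from lid import *
from workcell import bot
Rg=Ro.from_rotvec([.297,3.092,.016]).as_matrix();Tg=np.array([.5535,-.1579,.0548])
a=np.radians(-10.97);RL=Ro.from_euler('z',a).as_matrix()
off=Rg.T@(np.array([.5515,-.1575,0])-Tg);RR=Rg.T@RL
def pose(s):
    R=Ro.from_rotvec(s["tcp_rot"]).as_matrix();return s["tool_pos"]+R@off,R@RR,R
def rep(tz):
    s=bot.read_state();p,L,R=pose(s)
    yaw=np.degrees(np.arctan2(L[1,0],L[0,0]))
    print("t",round(s["time"],2),"lid origin",p.round(4),"yaw",yaw.round(2),"slope x,y",L[2,:2].round(4),"F",s["wrist_force"].round(1),"w",round(s["width"],3))
    d=np.array([.5441,.1779,tz])-p
    print("tool shift",(R.T@d).round(4),"turn",round(np.radians(yaw+9.95),4))
    return s,p,L
if __name__=="__main__":
    import sys;rep(float(sys.argv[1]))
E
python3 lidpose.py .215
python3 - <<'E'
from lidpose import *
# check vs cameras: project predicted plate corners into scene
s,p,L=rep(.215)
c=np.load("s15.npz");im=cv2.convertScaleAbs(c["pixels"],alpha=1.6).copy()[:,:,::-1]
im=cv2.resize(im,None,fx=4,fy=4,interpolation=2)
for x in(-125,125):
  for y in(-75,75):
    u=proj(c,p+L@np.array([x,y,21])/1e3);print((x,y),(p+L@np.array([x,y,21])/1e3).round(3),u.round(1))
    cv2.circle(im,tuple((u*4).astype(int)),5,(0,0,255),1)
cv2.imwrite("pics/s15o.png",im[480:1140,1080:1860])
E
```

```text
t 13.92 lid origin [0.5613 0.1651 0.2231] yaw -10.36 slope x,y [-0.0749 -0.0056] F [ 0.7 -0.6 -3.1] w 0.226
tool shift [0.0189 0.0094 0.009 ] turn -0.0071
t 13.92 lid origin [0.5613 0.1651 0.2231] yaw -10.36 slope x,y [-0.0749 -0.0056] F [ 0.7 -0.6 -3.1] w 0.226
tool shift [0.0189 0.0094 0.009 ] turn -0.0071
(-125, -75) [0.427 0.114 0.254] [324.5 161.6]
(-125, 75) [0.454 0.261 0.253] [377.6 136.3]
(125, -75) [0.672 0.069 0.235] [388.8 244.6]
(125, 75) [0.699 0.216 0.234] [443.8 213.7]
```

View pics/s15o.png

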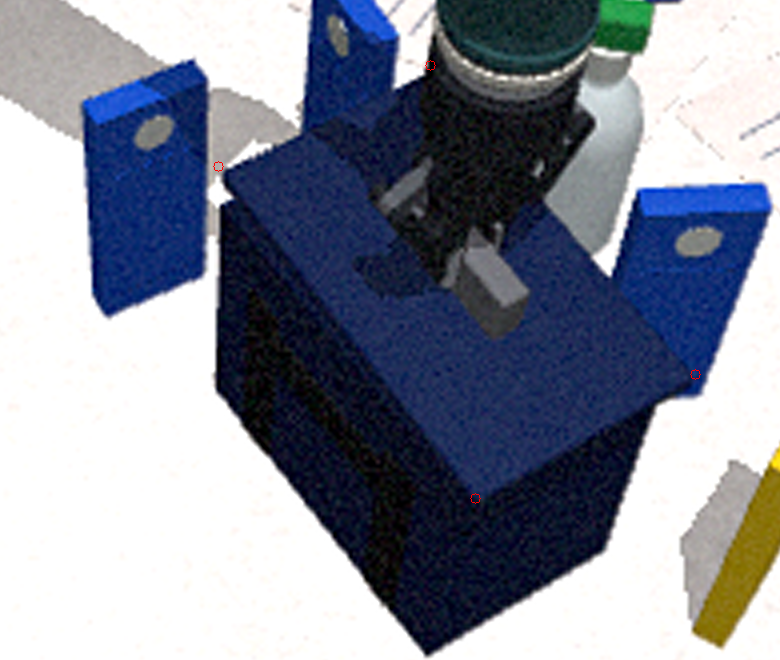

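>>> servo_tool(
  moves=[
    [255, [0.004, 0.003, 0], -0.003],
    [255, [0.004, 0.003, 0], -0.003],
    [255, [0.004, 0.003, 0], 0],
    [255, [0.003, 0, 0], 0],
    [255, [0, 0, 0], 0],
    [255, [0, 0, 0], 0],
    [255, [0, 0, 0], 0],
    [255, [0, 0, 0], 0],
  ],
)

```text
time: 14.58
tool_pos: [0.5516, 0.1774, 0.2791]
tcp_rot: [-0.269, -3.09, -0.019]
wrist_force: [0.4, -0.3, -2.1]
width: 0.219
```

```bash
python3 lidpose.py .215
```

```text
t 14.58 lid origin [0.5455 0.1782 0.2246] yaw -9.93 slope x,y [-0.0747 -0.0049] F [ 0.4 -0.3 -2.1] w 0.219
tool shift [ 0.001  -0.0006  0.0096] turn 0.0004
```

>>> servo_tool(
  moves=[
    [255, [0.001, 0, 0.005], 0],
    [255, [0, 0, 0.005], 0],
    [255, [0, 0, 0.004], 0],
    [255, [0, 0, 0.002], 0],
    [255, [0, 0, 0], 0],
    [255, [0, 0, 0], 0],
    [255, [0, 0, 0], 0],
    [255, [0, 0, 0], 0],
  ],
  newtons=40,
)

```text
time: 15.25
tool_pos: [0.5498, 0.1773, 0.2602]
tcp_rot: [-0.27, -3.089, -0.018]
wrist_force: [0.5, 0.4, -2.4]
width: 0.224
```

```bash
python3 lidpose.py .200; python3 look.py 16
```

```text
t 15.25 lid origin [0.5436 0.1781 0.2057] yaw -9.97 slope x,y [-0.0762 -0.0059] F [ 0.5  0.4 -2.4] w 0.224
tool shift [-0.0008 -0.0001  0.0057] turn -0.0004
15.25 0.2235607636562193 [0.54976066 0.17729593 0.26023341] [ 0.5  0.4 -2.4] [ 0.0421  0.0077 -0.9991]
([array([ 0.0028, -0.0006,  0.0196]), np.float64(-0.0004)], np.float64(170.02))
```

View pics/s16.png

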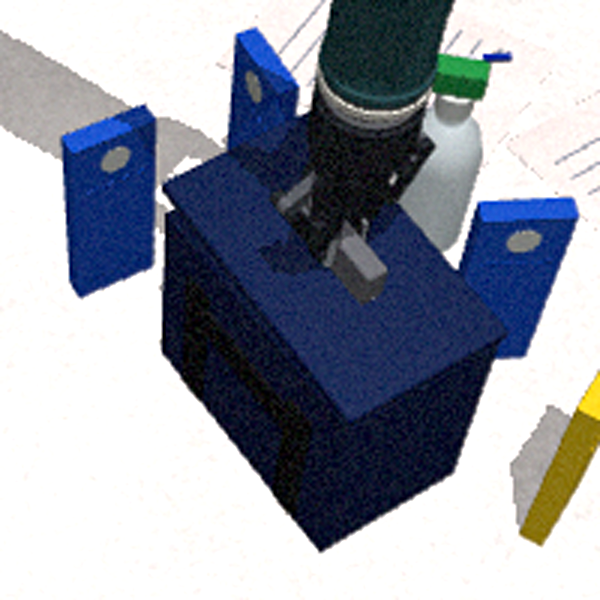

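>>> servo_tool(
  moves=[
    [255, [0, 0, 0.003], 0],
    [255, [0, 0, 0.003], 0],
    [255, [0, 0, 0.003], 0],
    [255, [0, 0, 0.002], 0],
    [255, [0, 0, 0], 0],
    [255, [0, 0, 0], 0],
    [255, [0, 0, 0], 0],
    [255, [0, 0, 0], 0],
  ],
  newtons=25,
)

```text
time: 15.97
tool_pos: [0.5502, 0.1777, 0.2496]
tcp_rot: [-0.27, -3.091, -0.019]
wrist_force: [0.5, -0.0, -2.0]
width: 0.225
```

```bash
python3 lidpose.py .186; python3 look.py 17
```

```text
t 15.97 lid origin [0.5442 0.1785 0.1951] yaw -9.96 slope x,y [-0.0735 -0.0049] F [ 0.5 -0.  -2. ] w 0.225
tool shift [-0.0004 -0.0007  0.0091] turn -0.0001
15.9667 0.22488692734575325 [0.55017924 0.1777069  0.24957835] [ 0.5 -0.  -2. ] [ 0.0394  0.0087 -0.9992]
([array([ 0.0036, -0.001 ,  0.0089]), np.float64(-0.0002)], np.float64(170.04))
```

View pics/s17.png

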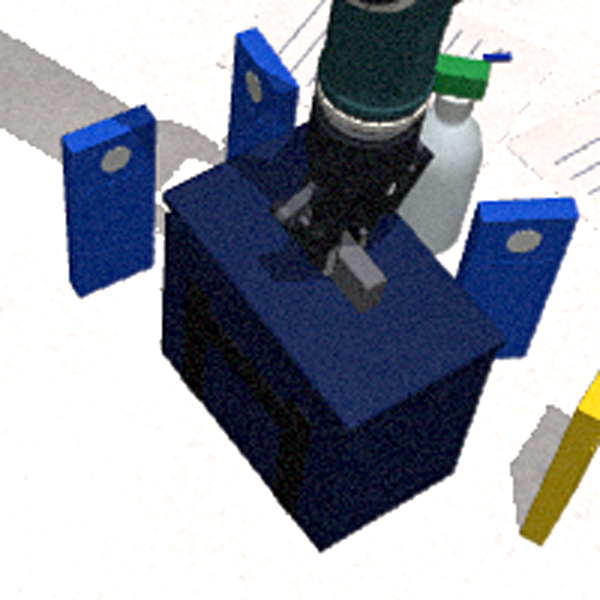

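No contact force so far, and the far end is in the mouth. I continue down gently.

>>> servo_tool(
  moves=[
    [255, [0, -0.0005, 0.003], 0],
    [255, [0, 0, 0.003], 0],
    [255, [0, 0, 0.003], 0],
    [255, [0, 0, 0.002], 0],
    [255, [0, 0, 0.002], 0],
    [255, [0, 0, 0.002], 0],
    [255, [0, 0, 0], 0],
    [255, [0, 0, 0], 0],
  ],
  newtons=20,
)

```text
time: 16.68
tool_pos: [0.5507, 0.1778, 0.2419]
tcp_rot: [-0.269, -3.098, -0.021]
wrist_force: [-0.4, -0.2, -0.6]
width: 0.222
```

```bash
python3 lidpose.py .186; python3 look.py 18 w
```

```text
t 16.68 lid origin [0.545  0.1786 0.1874] yaw -9.9 slope x,y [-0.0666 -0.0031] F [-0.4 -0.2 -0.6] w 0.222
tool shift [ 0.0007 -0.0009  0.0014] turn 0.0008
16.6833 0.22187464832439469 [0.55065897 0.17781808 0.24190402] [-0.4 -0.2 -0.6] [ 0.0324  0.0105 -0.9994]
([array([ 0.0044, -0.0011,  0.0012]), np.float64(0.0006)], np.float64(170.09))
```

View pics/s18.png

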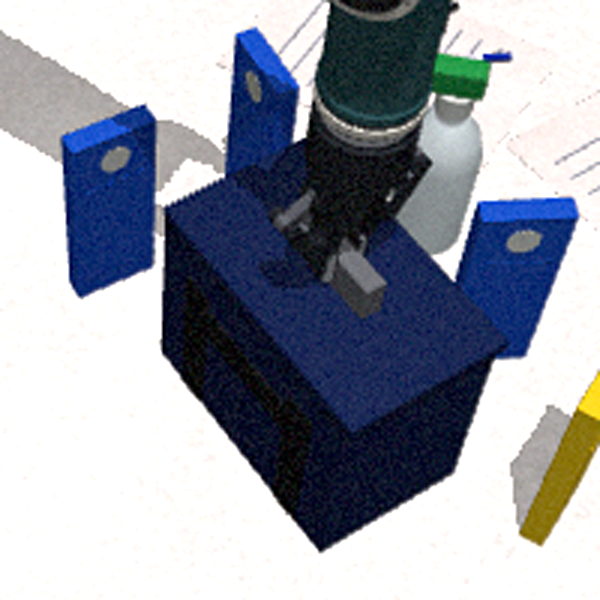

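>>> servo_tool(
  moves=[
    [0, [0, 0, 0], 0],
    [0, [0, 0, 0], 0],
    [0, [0, 0, 0], 0],
    [0, [0, 0, 0], 0],
    [0, [0, 0, 0], 0],
    [0, [0, 0, 0], 0],
    [0, [0, 0, 0], 0],
    [0, [0, 0, 0], 0],
  ],
)

```text
time: 17.45
tool_pos: [0.55, 0.1779, 0.2385]
tcp_rot: [-0.269, -3.094, -0.021]
wrist_force: [0.4, 0.9, -0.5]
width: 0.999
```

```bash
python3 look.py 19 w;python3 - <<'E'
from h import *
for n in ("s19","w19"):
    c=np.load(n+".npz");C=tocar(pcl(c));g=c["pixels"];hsv=cv2.cvtColor(g,cv2.COLOR_RGB2HSV)
    b=(hsv[...,0]>100)&(hsv[...,0]<135)&(hsv[...,1]>100)&(C[...,2]>198)&(C[...,2]<235)&(abs(C[...,0])<128)&(abs(C[...,1])<80)
    Q=C[b];A=np.c_[Q[:,:2],np.ones(len(Q))];k=np.linalg.lstsq(A,Q[:,2],rcond=None)[0]
    print(n,len(Q),"slope",k[:2].round(4),"z centre",k[2].round(1),"x",np.percentile(Q[:,0],[.5,99.5]).round(1),"y",np.percentile(Q[:,1],[.5,99.5]).round(1))
E
```

```text
17.45 0.9992763351870412 [0.55001707 0.17787162 0.23852389] [ 0.4  0.9 -0.5] [ 0.0366  0.0101 -0.9993]
([array([ 0.0039, -0.001 , -0.0021]), np.float64(0.0002)], np.float64(170.06))
s19 4120 slope [0.001  0.0056] z centre 206.9 x [-117.7  127.3] y [-74.9  72.6]
w19 117069 slope [0.0012 0.0008] z centre 207.0 x [-114.7   67. ] y [-70.9  74.5]
```

View pics/s19.png

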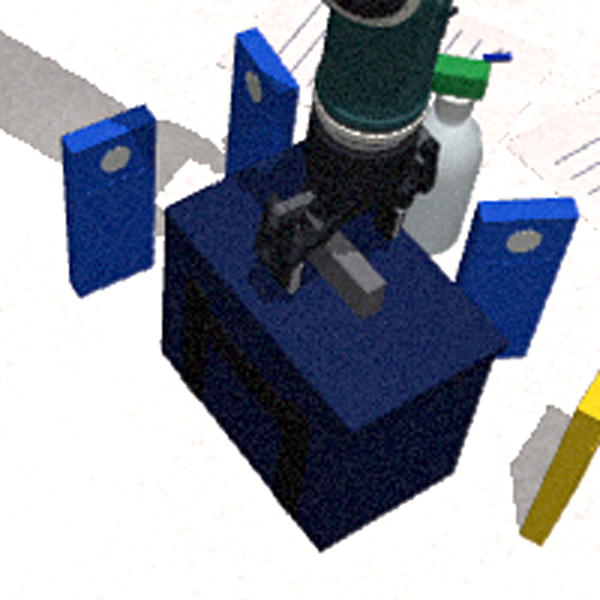

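View pics/w19.png

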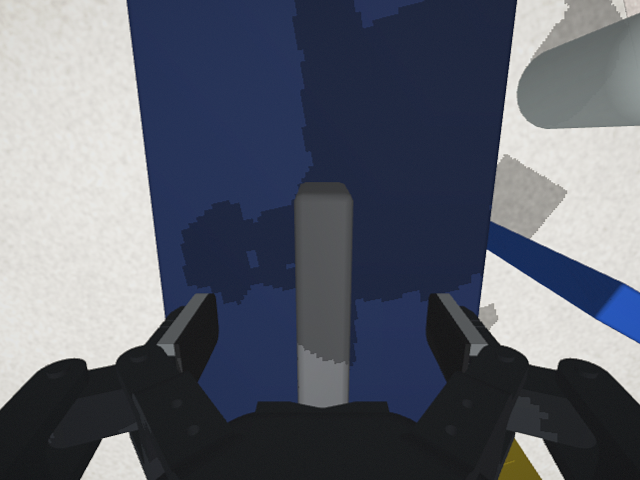

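The lid is flat with its plate top at 207 mm (195+12), so it is seated. I retreat straight up.

>>> servo_tool(
  moves=[
    [0, [0, 0, -0.01], 0],
    [0, [0, 0, -0.02], 0],
    [0, [0, 0, -0.025], 0],
    [0, [0, 0, -0.025], 0],
    [0, [0, 0, -0.025], 0],
    [0, [0, 0, -0.02], 0],
    [0, [0, 0, -0.01], 0],
    [0, [0, 0, 0], 0],
  ],
)

```text
time: 18.22
tool_pos: [0.5537, 0.1753, 0.3823]
tcp_rot: [-0.269, -3.092, -0.019]
wrist_force: [0.4, 0.3, 0.8]
width: 0.999
```

```bash
python3 look.py 20 w;python3 - <<'E'
from h import *
for n in ("s20","w20"):
    c=np.load(n+".npz");C=tocar(pcl(c));g=c["pixels"];hsv=cv2.cvtColor(g,cv2.COLOR_RGB2HSV)
    b=(hsv[...,0]>100)&(hsv[...,0]<135)&(hsv[...,1]>100)&(C[...,2]>198)&(C[...,2]<235)&(abs(C[...,0])<135)&(abs(C[...,1])<85)
    Q=C[b];A=np.c_[Q[:,:2],np.ones(len(Q))];k=np.linalg.lstsq(A,Q[:,2],rcond=None)[0]
    print(n,len(Q),"slope",k[:2].round(4),"z centre",k[2].round(1))
a=np.load("scene0.npz")["pixels"].astype(int);b=np.load("s20.npz")["pixels"].astype(int)
cv2.imwrite("pics/s20f.png",np.load("s20.npz")["pixels"][:,:,::-1])
E
```

```text
18.2167 0.9991516581168631 [0.55365805 0.17525503 0.38230989] [0.4 0.3 0.8] [ 0.0385  0.0092 -0.9992]
([array([ 0.0024, -0.0004,  0.1417]), np.float64(0.0004)], np.float64(170.07))
s20 4959 slope [-0.0001  0.0037] z centre 206.8
w20 46898 slope [0.001  0.0006] z centre 207.0
```

View pics/s20f.png

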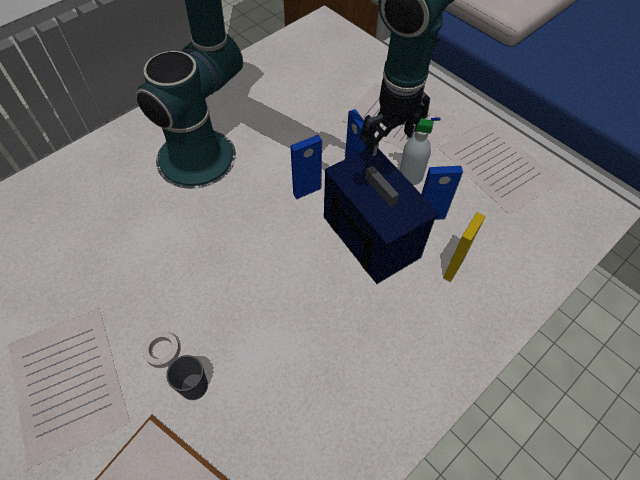

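View pics/w20.png

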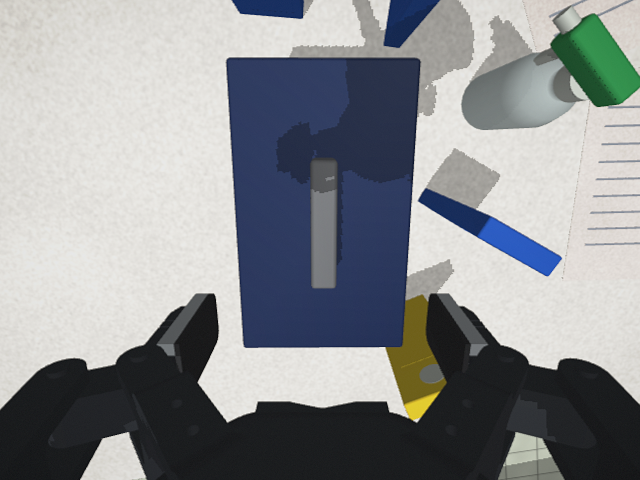

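The lid lies flat and centred on the carrier, at scene pixel (380,185). The gripper is clear, and the look-alikes, bottle, tape and pot are at their original pixels. I hand the job in.

```bash
python3 -c "
from workcell import bot
print(bot.finish_job())"
```

```text
the job is handed in; nothing more can be done
None
```

The cold pack now leans on the far end wall, the lid is fully down, and the job was handed in at about 18 s of the 72 s allowed.

- **Cold pack:** I tipped it with the closed fingertips, then pressed its high edge down until it stopped, at about 12 N. The last measurement before the lid went on showed a 42° lean, the high edge at 179.5 mm (179 expected; the fill line is at 186), and the foot against the rib.
- **Lid:** After release its plate top measured 207.0 mm (wrist camera) and 206.8 mm (scene camera), against 207 expected, and it is level.
- **Everything else:** The rack and tubes looked undisturbed in the last views before the lid went on. The bottle, tape, pot and look-alikes are at their starting pixels.

Some checks disagreed along the way:
- **Camera positions:** The cameras differed by 2 to 5 mm in absolute position. They agreed to about 1 mm on the carrier-to-lid offset, so I placed the lid by that.
- **Tool tilt:** The tool drifted by up to about 2.5°, so the lid went in about 4° tilted. It settled flat on release.

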